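# Sort the leftovers of sandwich making into their trays

### The job

Sort the five things standing about beside the three trays: stand the salt shaker and the spice jar upright in the dark metal caddy, one in each bay; put the lemon and the garlic side by side in the wooden crate; lay the lighter flat in the blue odds-and-ends tray. Leave everything else, the lettuce and the food tin above all, where it is.

Things in the scene. Friction and masses are not known exactly. Their poses are not given: they have to be found in the camera images.
- caddy: Seasoning caddy of dark metal with a cork-lined floor, fixed to the worktop, open at the top: outside 74 (its x) x 152 (its y) x 28 mm high; walls, floor and divider 4 mm thick. A divider as high as the walls crosses its middle, leaving two bays, each 66 (x) x 70 (y) mm inside, centred at y = -37 and y = +37 mm. Origin: centre of the underside, z up. A jar stands in either bay.
- crate: Low crate of light wood slats, one open space, fixed to the worktop: outside 120 (its x) x 184 (its y) x 30 mm high, walls and floor 5 mm thick. Origin: centre of the underside, z up. Two things fit side by side along y, about at y = -42 and y = +42 mm.
- odds_tray: Blue plastic tray for odds and ends, one open space, fixed to the worktop: outside 90 (its x) x 175 (its y) x 22 mm high, walls and floor 4 mm thick. Origin: centre of the underside, z up. The lighter lies in it.
- salt_shaker_center (a point): Salt shaker, clear with a grey domed top, loose, standing upright: round, 44 mm across, 90 mm high, straight-sided up to 74 mm above its foot, narrowing to 34 mm above that. Point: its centre, 45 mm above its foot; z up along it. Best gripped in its upper half, about 58 mm above the foot. While the two jars still stand in the row, their neighbours 100 mm away leave little room beside a low gripper. About 0.1 kg.
- spice_jar_4_center (a point): Spice jar with orange-yellow contents and a black and white cap, loose, standing upright: round, 43 mm across, 85 mm high; the cap is the part from 64 to 85 mm above the foot, 42 mm across. Point: its centre, 42.5 mm above its foot; z up along it. Best gripped by the cap. About 0.09 kg.
- lemon_center (a point): Yellow lemon, loose: 71 mm long (its x), 53 mm wide (its y), 51 mm high. Point: its centre, 25.5 mm above its underside. Grip across its y. About 0.085 kg.
- garlic_center (a point): Whitish garlic bulb, loose: about round, 56 mm across and 56 mm high, widest a little under half-way up and pointed at the top. Point: its centre, 28 mm above its underside; z up. About 0.035 kg.
- lighter_center (a point): Black pocket lighter with a metal end, lying flat, loose: 78 mm long (its x), 24 mm wide (its y), 12 mm thick (14 mm at the metal end). Point: middle of its length, 6 mm above its underside. Grip here across its y. About 0.02 kg.
- tuna_tin_mid (a point): Bystander: closed food tin with metal lid, round, 86 mm across, 40 mm high, loose. Point: its centre, 20 mm up. Leave it.
- lettuce_half_mid (a point): Bystander: green half lettuce, 118 x 136 x 95 mm, loose. Point: centre, 47 mm up. Leave it. Over it and the tin hangs a wall cupboard: its underside is 0.49 m above the worktop and its front, with knobs, begins at world x = 0.59 m; swing a raised wrist past it close to the robot.
Mind the look-alikes: they are no part of the job. Leave any pink or purple look-alike of the part that bears garlic_center alone.

How it is judged:
At the end, for the whole second after the job is handed in: Salt shaker and spice jar stand upright (within 0.12 rad) on the caddy's floor, one in each bay; lemon and garlic lie on the crate's floor inside its walls; the lighter lies flat (within 0.2 rad, either side up) on the blue tray's floor inside its walls; all released and at rest (x of salt_shaker_center in the frame of caddy between -0.037 and 0.037 m and y of salt_shaker_center in the frame of caddy between -0.076 and 0.076 m and z of salt_shaker_center in the frame of caddy between 0 and 0.054 m and angle between each of salt_shaker_center, spice_jar_4_center's own z axis and vertical below 0.12 rad and linear speed of each of salt_shaker, spice_jar_4, lemon, garlic, lighter below 0.02 m/s and angular speed of each of salt_shaker, spice_jar_4, lemon, garlic, lighter below 0.3 rad/s and x of spice_jar_4_center in the frame of caddy between -0.037 and 0.037 m and y of spice_jar_4_center in the frame of caddy between -0.076 and 0.076 m and z of spice_jar_4_center in the frame of caddy between 0 and 0.0515 m and x of lemon_center in the frame of crate between -0.055 and 0.055 m and y of lemon_center in the frame of crate between -0.087 and 0.087 m and z of lemon_center in the frame of crate between 0 and 0.046 m and x of garlic_center in the frame of crate between -0.055 and 0.055 m and y of garlic_center in the frame of crate between -0.087 and 0.087 m and z of garlic_center in the frame of crate between 0 and 0.048 m and x of lighter_center in the frame of odds_tray between -0.041 and 0.041 m and y of lighter_center in the frame of odds_tray between -0.083 and 0.083 m and z of lighter_center in the frame of odds_tray between 0 and 0.017 m and (angle between lighter_center's own z axis and vertical below 0.2 rad or angle between lighter_center's own z axis and vertical above 2.94 rad)); the robot touches nothing.
It fails at once if the lettuce or the food tin was moved more than 30 mm (distance of any of lettuce_half_mid, tuna_tin_mid from where it was at the start of the episode above 0.03 m).
It also fails if it takes over 136 s, if anything falls off the work surface, if the arm or the gripper's body presses on something with over 40 N, if the wrist force passes 120 N, or if a joint passes its speed limit or range.

### The arm

A 6-joint arm with a two-finger parallel gripper is mounted at the origin on a cart in front of the work surface, level with it; the furniture and walls round the work are solid. World frame = base frame: x ahead of the robot, y to its left, z up, the work surface at z = 0. Lengths are in m, angles in rad, forces in N, time in s.
With the tool pointing down it reaches from about 0.2 to 0.875 m from the base axis. Payload 3.4 kg.
Tool frame: the origin (TCP) lies midway between the tips of the shut fingers; the grasp point (between the pads) lies 19 mm behind it (arm.grip_point_offset is the distance from the TCP to the grasp point, in m); x points along the fingers, y is the direction in which the jaws open and shut, and the axes are right-handed (so a half turn about x gives the same grasp; the last joint's range is limited). The gripper opens to 94 mm and grips with 3 to 60 N. Pads are 16 mm wide; open, the fingers measure 119 mm over their backs; the gripper's body (75 mm by 177 mm) begins 78 mm behind the grasp point.
Start: joints at [-1.269, 0.276, 1.505, -0, 1.361, -0.121], TCP at [0.236, -0.524, 0.205] pointing down, gripper open.
Joint ranges: [-2.89, 2.89], [-0.75, 2.08], [0.22, 2.7], [-1.18, 4.32], [0.11, 2.71], [-2.7, 2.7]. Speed limits (rad/s): [2.57, 2.57, 3.14, 3.14, 3.14, 3.14].

### API

Orientations are given as [roll, pitch, yaw] about the fixed x, y, z axes, in that order (R = Rz(yaw) Ry(pitch) Rx(roll)).
In Python, from rig import telemetry, eyes, job, arm gives the robot as it stands.
- The arm moves only by the tool play_rows, never from a script. Its argument "rows" is a list that holds one entry, the list of rows, each a list of 6 numbers: the shift along the tool's x, y, z in m, then the turn, a rotation vector about the tool's x, y, z in degrees. A call has 1 to 20 rows; each row is the pose to reach, as a shift and turn from the pose commanded when the call began, along the tool's axes at that moment; what a row does not reach only later rows make up. A row lasts 1/10 s, in which the tool goes at most 50 mm and 8.59 degrees, less where a joint would pass 70% of its speed; a pose out of reach is approached as far as the arm can. A call with a gripper value outside its range is refused whole. "fingers" is the closure, from -1 (fully open) to 1 (shut), set as the call begins (left out, the last holds). The fingers move at their own pace and stop on an object; the grip force is fixed at half the most. Time passes only in rows, so rows that repeat a pose let the fingers close. It gives the time, the measured TCP pose, the force and the opening at its end, in the units of the state.
- telemetry.sense(): the state, without advancing time (a new reading comes with each control period).
- eyes.snapshot(name): name is "side" or "top"; returns the picture (400x640x3 uint8, red, green, blue); there is no depth.
- eyes.camera_info(name): a dict with "vertical_fov" (degrees; the focal length in pixels is half the picture's height over the tangent of half this angle, whatever the lens; pixels are square), "cx", "cy" (the principal point, pixels), "dist" ([k1, k2, p1, p2, k3] as OpenCV has them; the pictures are not rectified), "R" (3x3) and "t" (3): a world point X has camera coordinates R X + t. Camera axes: x right, y down, z forward; pixel columns grow to the right and rows downward; lengths in m; the calibration is good to about 2 mm. A picture is of the moment at which its call begins. camera_info takes no time and is no camera call.
- job.close_job(): hands the job in, once; it reports no verdict.
Trained networks look in the newest picture that a camera, given by its name, has taken for a name from the list of things; names that differ only in an ending like _2 or _b are one class to them, and where a whole thing is asked for, a point or a joint stands for the part that bears it (a point fixed in the world has none). Each returns a list of dicts, best first, with "score" (0 to 1); they miss things now and then, are a little off and sometimes report something else, mostly with a low value. They report only what shows in the picture. A call takes as long as a camera call. They do not tell look-alikes from the thing itself.
- eyes.spot_in(thing, camera): "at" ([column, row] in pixels, amid what is visible of it).
- eyes.tip_of(thing, camera): "at" ([column, row] in pixels: a listed point, or the origin of a listed thing).
The state is a dict: "clock": time; "q": joint angles; "dq": joint speeds; "tau": joint torques, N m; "ee_pos": TCP position; "tcp_rot": TCP orientation; "contact_force": force on the tool from outside, world axes, zero at the start; "moment": the same for the moment, N m; "grip_width": finger opening in m.
Only numpy, scipy, OpenCV 4.12 (cv2) and the standard library are available. Lean on these libraries where they do the work, as an engineer would, in place of code of your own. Each camera call takes 0.05 s, during which the arm holds its last target. There are 200 camera calls.

## Working session

There is one attempt and no reset: what is moved stays moved. The work goes in short steps, Python scripts to look and compute and a tool call to move; the robot and the scene stay as the last step left them, time stands still between calls to the robot, and variables do not carry over. Pictures are saved under pics/ and viewed, about 12 in all and at most 16, crops included, and the job is handed in when it is done.

Besides the shell and the picture viewer there is one more tool, called after "Request:" as a command line: name --argument value ..., lists and objects as JSON in quotes. play_rows: Moves the arm, as the interface text tells. Its arguments: {"type":"object","properties":{"rows":{"type":"array"},"fingers":{"type":"number"}},"required":["rows"]}

```bash
ls; mkdir -p pics; python3 - <<'E'
from rig import telemetry, eyes, job, arm
import cv2
print(telemetry.sense()); print([a for a in dir(arm) if a[0]!='_'])
for n in("side","top"):
    im=eyes.snapshot(n); cv2.imwrite(f"pics/{n}0.png",im[...,::-1])
    print(eyes.camera_info(n))
    for t in "caddy crate odds_tray salt_shaker_center spice_jar_4_center lemon_center garlic_center lighter_center tuna_tin_mid lettuce_half_mid".split():
        print(n,t,[(d['score'].__round__(2),[round(float(x)) for x in d['at']]) for d in eyes.tip_of(t,n)[:4]])
E
```

```text
pics
{'clock': 0.0, 'q': array([-1.26898029e+00,  2.76583548e-01,  1.50608398e+00,  1.45324251e-05,
        1.36069522e+00, -1.21023655e-01]), 'dq': array([-5.65919069e-04,  2.20922010e-03,  9.03325557e-04,  4.21913381e-05,
        6.76375723e-05, -8.01289428e-06]), 'tau': array([ 1.17115105e-03, -4.04586983e+01, -2.37233698e+01,  7.02660950e-02,
        3.46340868e-02, -1.41405189e-04]), 'ee_pos': array([ 0.23577597, -0.52383684,  0.20463086]), 'tcp_rot': array([-1.69984617,  1.56902617,  1.86458314]), 'contact_force': array([-0.06342474,  0.30065395, -0.25191777]), 'moment': array([ 0.00633766,  0.01829202, -0.03279705]), 'grip_width': 0.0940153349199824}
['IKError', 'grip_point_offset']
{'vertical_fov': 47.3676151708306, 'cx': 323.66231505755013, 'cy': 201.27367166300385, 'dist': array([-0.03636075,  0.        ,  0.        ,  0.        ,  0.        ]), 'R': array([[-0.85838102, -0.5124116 , -0.024827  ],
       [-0.24971956,  0.45961923, -0.85228534],
       [ 0.44813186, -0.72538577, -0.52248762]]), 't': array([0.45201027, 0.21946542, 1.03216998])}
side caddy []
side crate []
sid
[... 614 characters left out ...]
 -0.99941194, -0.0266229 ],
       [-0.98269208, -0.01633307, -0.18452506],
       [ 0.18398172,  0.03014971, -0.98246716]]), 't': array([-0.03110712,  0.58111417,  1.08485231])}
top caddy [(0.56, [277, 239])]
top crate [(0.66, [187, 243])]
top odds_tray [(0.68, [232, 242])]
top salt_shaker_center [(0.77, [437, 254])]
top spice_jar_4_center [(0.73, [401, 249]), (0.56, [233, 241])]
top lemon_center [(0.72, [323, 248])]
top garlic_center [(0.64, [466, 214]), (0.63, [362, 250]), (0.61, [396, 214]), (0.48, [432, 222])]
top lighter_center [(0.73, [348, 211])]
top tuna_tin_mid [(0.77, [400, 172]), (0.69, [345, 210]), (0.24, [360, 246])]
top lettuce_half_mid [(0.76, [329, 163]), (0.59, [346, 211])]
```

```bash
python3 - <<'E'
import cv2
for n,(x,y,w,h) in dict(side=(200,120,320,240),top=(150,110,400,220)).items():
    im=cv2.imread(f"pics/{n}0.png")[y:y+h,x:x+w]
    cv2.imwrite(f"pics/{n}0c.png",cv2.resize(im,None,fx=800/w if n=='top' else 2.5,fy=800/w if n=='top' else 2.5,interpolation=cv2.INTER_CUBIC))
E
```

```text
(no output)
```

View pics/top0c.png

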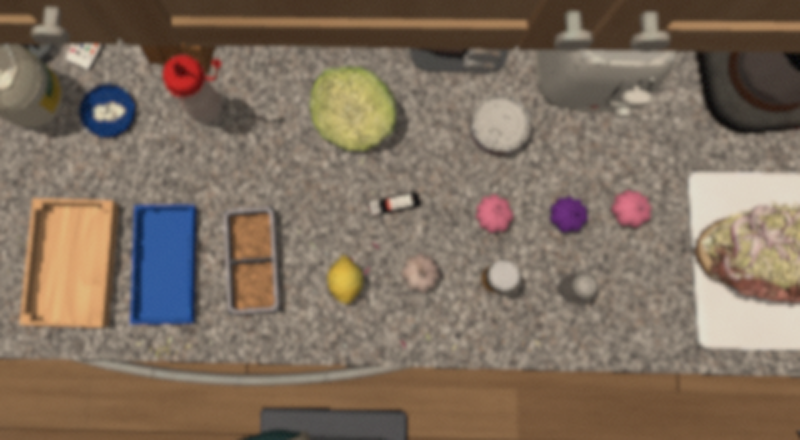

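View pics/side0c.png

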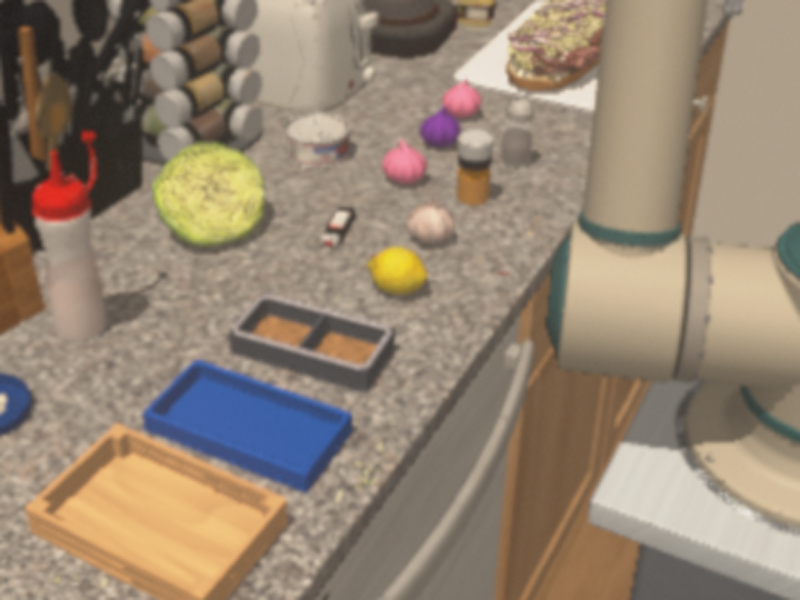

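Top crop (2×, offset 150,110) shows, left to right, the crate (70,262), blue tray (165,264), caddy (255,260), lemon (345,280), garlic (421,273), jar (502,277), salt (582,288) and lighter (395,204). The pink and purple look-alikes sit behind at y≈210, and the lettuce (352,108) and tin (500,125) are further back. The side view agrees.

```bash
cat > h.py <<'E'
import numpy as np, cv2
from rig import telemetry, eyes, job, arm
C={}
for n in("side","top"):
    c=eyes.camera_info(n); f=200/np.tan(np.radians(c['vertical_fov']/2))
    C[n]=(np.array([[f,0,c['cx']],[0,f,c['cy']],[0,0,1]]),np.array(c['dist'],float),np.array(c['R']),np.array(c['t']))
def onz(n,px,z):
    K,d,R,t=C[n]; p=cv2.undistortPoints(np.array(px,float).reshape(-1,1,2),K,d)[:,0]
    r=np.c_[p,np.ones(len(p))]@R; o=-R.T@t
    return o+r*((z-o[2])/r[:,2:])
def tri(a,b):
    P=[];q=[]
    for n,x in(("side",a),("top",b)):
        K,d,R,t=C[n];P.append(np.c_[R,t]);q.append(cv2.undistortPoints(np.array(x,float).reshape(1,1,2),K,d).reshape(2,1))
    X=cv2.triangulatePoints(P[0],P[1],q[0],q[1])[:,0];return X[:3]/X[3]
def proj(n,X):
    K,d,R,t=C[n];return cv2.projectPoints(np.array(X,float).reshape(-1,1,3),cv2.Rodrigues(R)[0],t,K,d)[0][:,0]
E
python3 - <<'E'
from h import *
np.set_printoptions(precision=4,suppress=True)
t=cv2.imread("pics/top0.png"); hsv=cv2.cvtColor(t,cv2.COLOR_BGR2HSV)
for name,s,p,z in(("salt",[407,174],[437,254],.045),("jar",[388,186],[401,249],.0425),("lemon",[356,232],[323,248],.0255),("garlic",[374,206],[362,250],.028),("lighter",[335,209],[348,211],.006),("tin",[327,175],[400,172],.02),("lett",[286,201],[329,163],.047),("odds",[300,293],[232,242],0)):
    print(name,"tri",tri(s,p),"top",onz("top",p,z)[0][:2],"side",onz("side",s,z)[0][:2])
for name,p in(("caddy",[277,239]),("crate",[187,243])): print(name,onz("top",p,0)[0])
def seg(lo,hi,x0,y0,x1,y1,name,z):
    m=cv2.inRange(hsv,lo,hi);k=np.zeros_like(m);k[y0:y1,x0:x1]=m[y0:y1,x0:x1]
    cs=cv2.findContours(k,cv2.RETR_EXTERNAL,cv2.CHAIN_APPROX_NONE)[0];c=max(cs,key=cv2.contourArea)
    W=onz("top",c[:,0],z)[:,:2].astype(np.float32)
    print(name,cv2.contourArea(c),cv2.minAreaRect(W),)
    M=onz("top",np.argwhere(k>0)[:,::-1],z)[:,:2]; u,sv,v=np.linalg.svd(M-M.mean(0),full_matrices=False);print("   mean",M.mean(0),"axis",np.degrees(np.arctan2(v[0,1],v[0,0])),"sv",sv/len(M)**.5)
seg((100,120,50),(130,255,255),205,200,255,280,"blue",.02)
seg((20,130,90),(35,255,255),300,230,345,270,"lemon",.0255)
seg((8,60,120),(25,220,255),155,200,212,280,"crate",.03)
seg((0,0,0),(180,255,70),330,195,365,225,"lighterblack",.012)
big=cv2.resize(t[195:285,150:370],None,fx=3.6,fy=3.6,interpolation=cv2.INTER_CUBIC);cv2.imwrite("pics/z1.png",big)
E
```

```text
salt tri [ 0.43   -0.3613  0.0398] top [ 0.4309 -0.3594] side [ 0.4255 -0.3525]
jar tri [ 0.4459 -0.2584  0.0423] top [ 0.443  -0.2595] side [ 0.4488 -0.2568]
lemon tri [ 0.4441 -0.0374  0.0079] top [ 0.4423 -0.038 ] side [ 0.4337 -0.0151]
garlic tri [ 0.4412 -0.149   0.0316] top [ 0.4387 -0.1504] side [ 0.4462 -0.1531]
lighter tri [ 0.554  -0.1106  0.0087] top [ 0.5551 -0.1104] side [ 0.5553 -0.1145]
tin tri [ 0.6728 -0.2651  0.0201] top [ 0.674  -0.2646] side [ 0.6716 -0.2655]
lett tri [ 0.6934 -0.053   0.0277] top [ 0.6914 -0.0513] side [ 0.6699 -0.0281]
odds tri [ 0.4544  0.2337 -0.0014] top [0.4563 0.2345] side [0.4512 0.2343]
caddy [0.4678 0.1001 0.    ]
crate [0.4508 0.3696 0.    ]
blue 1701.0 ((0.45625942945480347, 0.23117059469223022), (0.17115625739097595, 0.09031388908624649), 2.2048192024230957)
   mean [0.4559 0.2312] axis -177.4591926385228 sv [0.0495 0.026 ]
lemon 265.0 ((0.43735331296920776, -0.035843946039676666), (0.053006239235401154, 0.05104821175336838), 46.140846252441406)
   mean [ 0.4375 -0.0352] axis -174.91361867845058 sv [0.016  0.0122]
crate 2760.0 ((0.45273110270500183, 0.376331627368927), (0.13545890152454376, 0.20025114715099335), 89.10713958740234)
   mean [0.4538 0.3689] axis 177.9701039842584 sv [0.0563 0.0358]
lighterblack 10.5 ((0.559523344039917, -0.13900868594646454), (0.020826807245612144, 0.007835248485207558), 9.538775444030762)
   mean [ 0.5546 -0.1183] axis -77.95893409900872 sv [0.0246 0.0056]
```

View pics/z1.png

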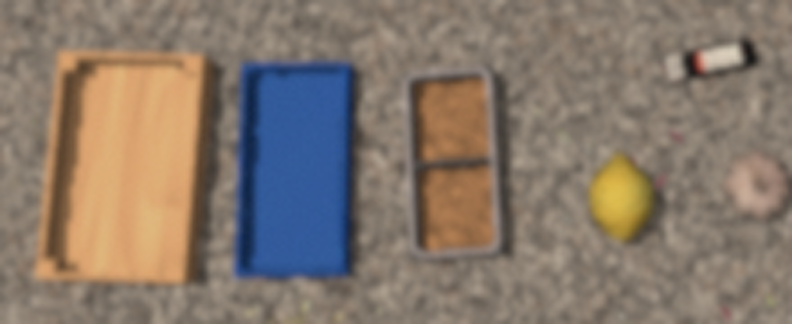

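```bash
python3 - <<'E'
from h import *
from scipy.spatial.transform import Rotation as Ro
np.set_printoptions(precision=4,suppress=True)
s=telemetry.sense(); print(Ro.from_euler('xyz',s['tcp_rot']).as_matrix(), arm.grip_point_offset)
z=lambda P:np.array(P,float)/3.6+[150,195]-0.36
for n,P,h in(("caddy",[(407,75),(493,70),(505,250),(416,256)],.028),("crate",[(62,53),(208,55),(192,283),(37,278)],.03),("tray",[(243,64),(352,65),(350,275),(235,276)],.022)):
    W=onz("top",z(P),h)[:,:2]; a=(W[0]+W[1]-W[2]-W[3])/2; b=(W[0]+W[3]-W[1]-W[2])/2
    print(n,W.mean(0),np.linalg.norm(a),np.linalg.norm(b),"ang",np.degrees(np.arctan2(a[1],a[0])),np.degrees(np.arctan2(b[1],b[0])))
print("div",onz("top",z([(413,163),(491,160)]),.028))
W=onz("top",z([(622,152),(627,240)]),.0255);print("lemon tips",W)
W=onz("top",z([(667,69),(754,50)]),.007);print("lighter ends",W,W.mean(0),np.linalg.norm(W[0]-W[1]))
# heights: salt and jar top/base checks
for cam in C:
  print(cam,"salt",proj(cam,[[.43,-.360,0],[.43,-.36,.09]]).round(0).tolist(),"jar",proj(cam,[[.445,-.259,0],[.445,-.259,.085]]).round(0).tolist())
t=cv2.imread("pics/top0.png");sd=cv2.imread("pics/side0.png")
def ring(im,cam,c,r,zz):
    a=np.linspace(0,6.283,40);P=proj(cam,np.c_[c[0]+r*np.cos(a),c[1]+r*np.sin(a),a*0+zz]);return P
out=[]
for im,cam,(x0,y0,w,h) in((t,"top",(300,190,160,80)),(sd,"side",(320,140,120,110))):
    k=5 if cam=="top" else 4; o=cv2.resize(im[y0:y0+h,x0:x0+w],None,fx=k,fy=k,interpolation=cv2.INTER_CUBIC)
    for c,r,zz in(((.43,-.36),.022,.0),((.43,-.36),.022,.074),((.43,-.36),.017,.09),((.445,-.259),.0215,0),((.445,-.259),.021,.085),((.44,-.15),.028,.025),((.4375,-.0355),.0265,.0255)):
        P=(ring(im,cam,c,r,zz)-[x0,y0]+.5)*k; cv2.polylines(o,[P.round().astype(int)],True,(0,255,0),1)
    out.append(o)
H=np.zeros((400+440,800,3),np.uint8);H[:400]=out[0];H[400:,:480]=out[1]
cv2.imwrite("pics/z2.png",cv2.resize(H,(571,600)) if 0 else out[0]);cv2.imwrite("pics/z3.png",out[1])
E
```

```text
[[ 0.      0.4103 -0.912 ]
 [-0.0001 -0.912  -0.4103]
 [-1.      0.0001  0.    ]] 0.0188
caddy [0.4639 0.0991] 0.14611445002731452 0.07099557387077765 ang 5.713162718760846 94.67501882759878
crate [0.4555 0.3672] 0.1831915544962936 0.12303500379793936 ang -0.3400465269468049 89.76740370955427
tray [0.4563 0.2304] 0.1712941698158804 0.09163380400085451 ang 2.228216794368922 91.0745725997382
div [[0.4622 0.1332 0.028 ]
 [0.4658 0.0701 0.028 ]]
lemon tips [[ 0.4745 -0.0356  0.0255]
 [ 0.4043 -0.041   0.0255]]
lighter ends [[ 0.5458 -0.0714  0.007 ]
 [ 0.563  -0.1434  0.007 ]] [ 0.5544 -0.1074  0.007 ] 0.0740524487217543
side salt [[406.0, 185.0], [408.0, 160.0]] jar [[389.0, 198.0], [390.0, 174.0]]
top salt [[433.0, 255.0], [442.0, 254.0]] jar [[398.0, 249.0], [404.0, 247.0]]
```

View pics/z2.png

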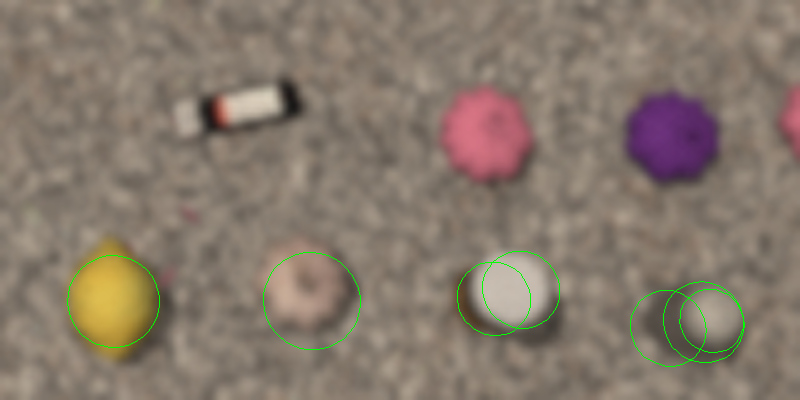

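View pics/z3.png

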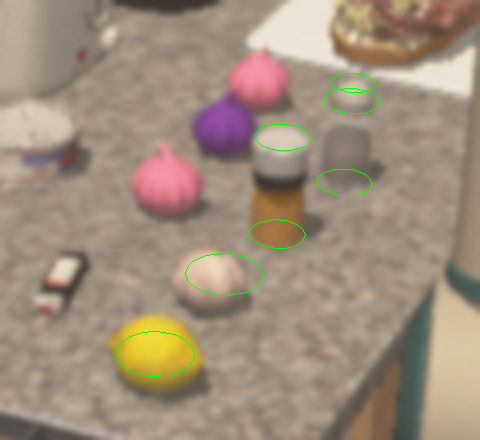

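Request:
play_rows --rows '[[[0.003, -0.006, -0.02, 3, 0, 0], [0.007, -0.015, -0.05, 6, 0, 0], [0.012, -0.024, -0.085, 9, 0, 0], [0.017, -0.034, -0.12, 12, 0, 0], [0.022, -0.044, -0.155, 15, 0, 0], [0.027, -0.054, -0.19, 18, 0, 0], [0.031, -0.063, -0.22, 21, 0, 0], [0.035, -0.068, -0.238, 24.2, 0, 0], [0.035, -0.07, -0.244, 24.2, 0, 0], [0.035, -0.07, -0.244, 24.2, 0, 0], [0.035, -0.07, -0.244, 24.2, 0, 0]]]'

```text
clock: 2.2
ee_pos: [0.4292, -0.3612, 0.1707]
tcp_rot: [1.335, 1.57, -1.806]
contact_force: [0.1, 0.4, -0.1]
grip_width: 0.094
```

Request:
play_rows --rows '[[[0.02, -0.001, -0.001, 0, 0, 0], [0.05, -0.001, -0.001, 0, 0, 0], [0.08, -0.001, -0.001, 0, 0, 0], [0.105, -0.001, -0.001, 0, 0, 0], [0.12, -0.001, -0.001, 0, 0, 0], [0.128, -0.001, -0.001, 0, 0, 0], [0.131, -0.001, -0.001, 0, 0, 0], [0.131, -0.001, -0.001, 0, 0, 0], [0.131, -0.001, -0.001, 0, 0, 0]]]'

```text
clock: 3.1
ee_pos: [0.4311, -0.3603, 0.0404]
tcp_rot: [2.272, 1.569, -0.869]
contact_force: [0.7, -0.0, -0.3]
grip_width: 0.094
```

Request:
play_rows --rows '[[[0, 0, 0, 0, 0, 0], [0, 0, 0, 0, 0, 0], [0, 0, 0, 0, 0, 0], [0, 0, 0, 0, 0, 0], [0, 0, 0, 0, 0, 0], [0, 0, 0, 0, 0, 0], [0, 0, 0, 0, 0, 0], [0, 0, 0, 0, 0, 0], [0, 0, 0, 0, 0, 0], [0, 0, 0, 0, 0, 0]]]' --fingers 1

```text
clock: 4.1
ee_pos: [0.431, -0.3599, 0.0397]
tcp_rot: [2.207, 1.57, -0.935]
contact_force: [-0.3, -1.2, 1.6]
grip_width: 0.0372
```

```bash
python3 - <<'E'
from h import *
print(telemetry.sense()['grip_width'])
k=4
a=eyes.snapshot("side")[...,::-1][130:220,340:440]; b=eyes.snapshot("top")[...,::-1][200:290,390:490]
cv2.imwrite("pics/g1.png",cv2.resize(np.hstack([a,b]),None,fx=k,fy=k,interpolation=cv2.INTER_CUBIC))
print(telemetry.sense()['grip_width'])
E
```

```text
0.03723903000702705
0.037238881584229715
```

View pics/g1.png

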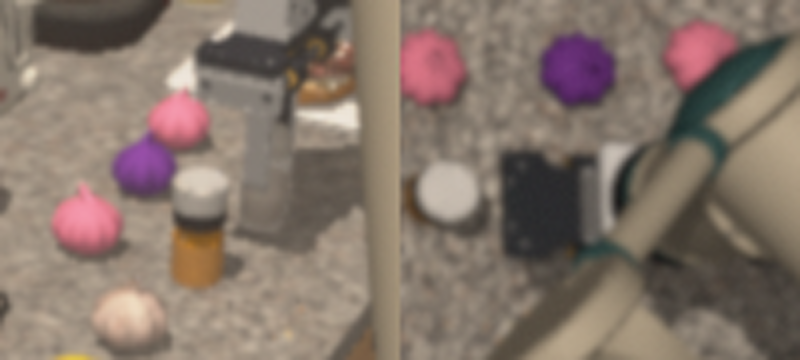

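The gripper hides the shaker. The jaws are holding at 37 mm, so I'll lift it and check.

Request:
play_rows --rows '[[[-0.01, 0, 0, 0, 0, 0], [-0.03, 0, 0, 0, 0, 0], [-0.055, 0, 0, 0, 0, 0], [-0.08, 0, 0, 0, 0, 0], [-0.1, 0, 0, 0, 0, 0], [-0.115, 0, 0, 0, 0, 0], [-0.125, 0, 0, 0, 0, 0], [-0.13, 0, 0, 0, 0, 0], [-0.13, 0, 0, 0, 0, 0], [-0.13, 0, 0, 0, 0, 0]]]'

```text
clock: 5.2
ee_pos: [0.4303, -0.3589, 0.1687]
tcp_rot: [-0.831, 1.569, 2.311]
contact_force: [-0.3, -0.0, -1.0]
grip_width: 0.0373
```

```bash
python3 - <<'E'
from h import *
print(telemetry.sense()['grip_width'])
k=5
a=eyes.snapshot("side")[...,::-1][90:200,340:450]
cv2.imwrite("pics/g2.png",cv2.resize(a,None,fx=k,fy=k,interpolation=cv2.INTER_CUBIC))
E
```

```text
0.0373499869436732
```

View pics/g2.png

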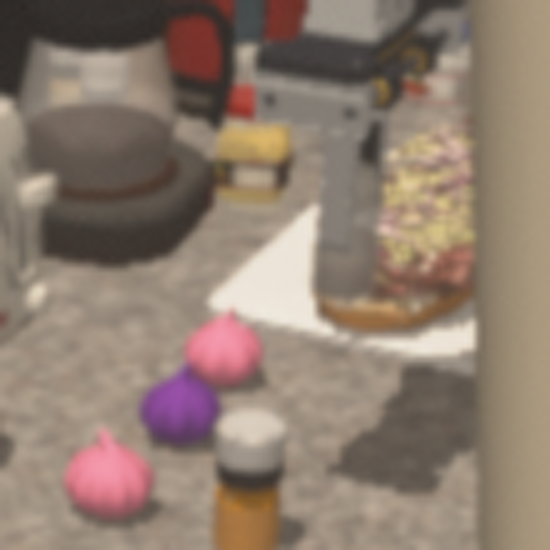

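```bash
python3 - <<'E'
from h import *
for z in (.128,.169,.202,.218): print(z,((proj("side",[[.4303,-.359,z],[.4303,-.335,z]])-[340,90])*5).round().tolist())
a=cv2.imread("pics/g2.png"); a=a[100:420,250:470]
l=cv2.cvtColor(a,cv2.COLOR_BGR2LAB); l[...,0]=cv2.createCLAHE(4,(3,3)).apply(l[...,0]);a=cv2.cvtColor(l,cv2.COLOR_LAB2BGR)
cv2.imwrite("pics/g3.png",cv2.resize(a,None,fx=1.8,fy=1.8,interpolation=cv2.INTER_CUBIC))
print(eyes.tip_of("salt_shaker_center","side"),telemetry.sense()['moment'])
E
```

```text
0.128 [[341.0, 296.0], [326.0, 311.0]]
0.169 [[346.0, 236.0], [331.0, 250.0]]
0.202 [[350.0, 185.0], [335.0, 199.0]]
0.218 [[351.0, 160.0], [336.0, 174.0]]
[{'at': [409.5, 136.0], 'score': 0.48}] [-0.00238963 -0.00414999 -0.031125  ]
```

View pics/g3.png

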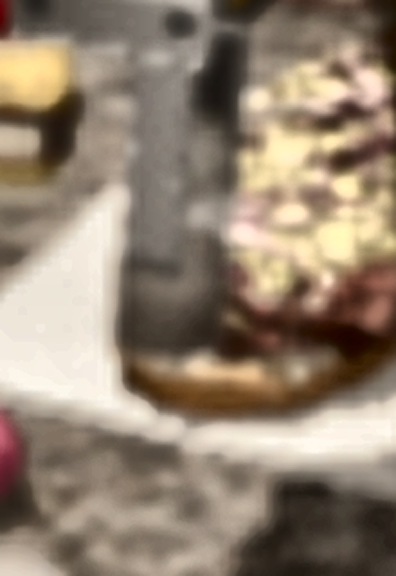

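The enhanced crop shows the shaker upright between the fingers. Its foot is about 40 mm under the tips, as planned, and the network's centre also fits. Next I carry it to the caddy's far bay.

Request:
play_rows --rows '[[[0, -0.01, 0, 0, 0, 0], [0, -0.03, -0.003, 0, 0, 0], [0, -0.06, -0.008, 0, 0, 0], [0, -0.09, -0.013, 0, 0, 0], [0, -0.12, -0.018, 0, 0, 0], [0, -0.15, -0.023, 0, 0, 0], [0, -0.18, -0.028, 0, 0, 0], [0, -0.21, -0.033, 0, 0, 0], [0, -0.24, -0.038, 0, 0, 0], [0, -0.27, -0.043, 0, 0, 0], [0, -0.3, -0.048, 0, 0, 0], [0, -0.33, -0.053, 0, 0, 0], [0, -0.36, -0.058, 0, 0, 0], [0, -0.39, -0.063, 0, 0, 0], [0, -0.415, -0.067, 0, 0, 0], [0, -0.435, -0.07, 0, 0, 0], [0, -0.45, -0.072, 0, 0, 0], [0, -0.459, -0.072, 0, 0, 0], [0, -0.462, -0.072, 0, 0, 0], [0, -0.462, -0.072, 0, 0, 0]]]'

```text
clock: 7.3
ee_pos: [0.5021, 0.1026, 0.1694]
tcp_rot: [0.883, 1.57, -2.258]
contact_force: [0.8, -0.6, -0.4]
grip_width: 0.0373
```

```bash
python3 - <<'E'
from h import *
t=eyes.snapshot("top")[...,::-1][190:290,240:380]
s=eyes.snapshot("side")[...,::-1][160:290,270:390]
cv2.imwrite("pics/c1.png",np.hstack([cv2.resize(t,(434,310),interpolation=cv2.INTER_CUBIC),cv2.resize(s,(286,310),interpolation=cv2.INTER_CUBIC)]))
S=telemetry.sense();print(S['ee_pos'],S['q'])
E
```

```text
[0.5023462  0.10192345 0.16943377] [ 6.47681516e-02  2.06401385e-01  1.69378858e+00 -5.51065243e-04
  1.24161780e+00  1.63600030e+00]
```

View pics/c1.png

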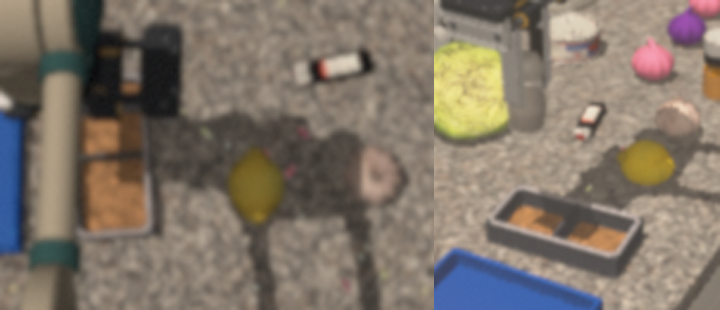

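Request:
play_rows --rows '[[[0.015, 0, 0, 0, 0, 0], [0.04, 0, 0, 0, 0, 0], [0.065, 0, 0, 0, 0, 0], [0.085, 0, 0, 0, 0, 0], [0.1, 0, 0, 0, 0, 0], [0.11, 0, 0, 0, 0, 0], [0.117, 0, 0, 0, 0, 0], [0.121, 0, 0, 0, 0, 0], [0.123, 0, 0, 0, 0, 0], [0.125, 0, 0, 0, 0, 0], [0.125, 0, 0, 0, 0, 0]]]'

```text
clock: 8.5
ee_pos: [0.5028, 0.1026, 0.0447]
tcp_rot: [3.034, 1.57, -0.107]
contact_force: [0.8, 0.2, 0.0]
grip_width: 0.0372
```

Request:
play_rows --rows '[[[0.001, 0, 0, 0, 0, 0], [0.001, 0, 0, 0, 0, 0], [0.001, 0, 0, 0, 0, 0]]]'

```text
clock: 8.8
ee_pos: [0.5028, 0.1026, 0.0437]
tcp_rot: [3.123, 1.57, -0.018]
contact_force: [0.5, 0.1, -0.6]
grip_width: 0.0376
```

Request:
play_rows --rows '[[[0, 0, 0, 0, 0, 0], [0, 0, 0, 0, 0, 0], [0, 0, 0, 0, 0, 0], [0, 0, 0, 0, 0, 0], [0, 0, 0, 0, 0, 0], [0, 0, 0, 0, 0, 0], [-0.01, 0, 0, 0, 0, 0], [-0.03, 0, 0, 0, 0, 0], [-0.06, 0, 0, 0, 0, 0], [-0.09, 0, 0, 0, 0, 0], [-0.11, 0, 0, 0, 0, 0], [-0.12, 0, 0, 0, 0, 0]]]' --fingers -1

```text
clock: 10.0
ee_pos: [0.5038, 0.1027, 0.1662]
tcp_rot: [-3.096, 1.566, 0.046]
contact_force: [-0.1, 0.0, -0.1]
grip_width: 0.0941
```

Request:
play_rows --rows '[[[0, 0.015, 0.002, 0, 0, 0], [0, 0.045, 0.007, 0, 0, 0], [0, 0.08, 0.013, 0, 0, 0], [0, 0.12, 0.019, 0, 0, 0], [0, 0.16, 0.026, 0, 0, 0], [0, 0.2, 0.032, 0, 0, 0], [0, 0.24, 0.039, 0, 0, 0], [0, 0.28, 0.046, 0, 0, 0], [0, 0.315, 0.052, 0, 0, 0], [0, 0.34, 0.056, 0, 0, 0], [0, 0.353, 0.058, 0, 0, 0], [0, 0.359, 0.058, 0, 0, 0], [0, 0.359, 0.058, 0, 0, 0], [0, 0.359, 0.058, 0, 0, 0]]]'

```text
clock: 11.4
ee_pos: [0.4446, -0.2553, 0.1632]
tcp_rot: [-1.09, 1.57, 2.053]
contact_force: [0.5, 0.2, 0.4]
grip_width: 0.0943
```

```bash
python3 - <<'E'
from h import *
t=eyes.snapshot("top")[...,::-1]; s=eyes.snapshot("side")[...,::-1]
print(telemetry.sense()['ee_pos'])
for n in C:print(n,eyes.tip_of("salt_shaker_center",n)[:2],eyes.tip_of("spice_jar_4_center",n)[:2],proj(n,[.502,.102,.049]))
t=t[200:280,240:370];s=s[160:290,270:400]
cv2.imwrite("pics/c2.png",np.hstack([cv2.resize(t,(487,300),interpolation=cv2.INTER_CUBIC),cv2.resize(s,(300,300),interpolation=cv2.INTER_CUBIC)]))
E
```

```text
[ 0.44474795 -0.25520972  0.16342231]
side [{'at': [310.4, 241.5], 'score': 0.9}] [{'at': [385.4, 189.1], 'score': 0.87}] [[310.91158932 240.34762902]]
top [{'at': [275.6, 228.2], 'score': 0.62}] [] [[274.65626192 225.65965542]]
```

View pics/c2.png

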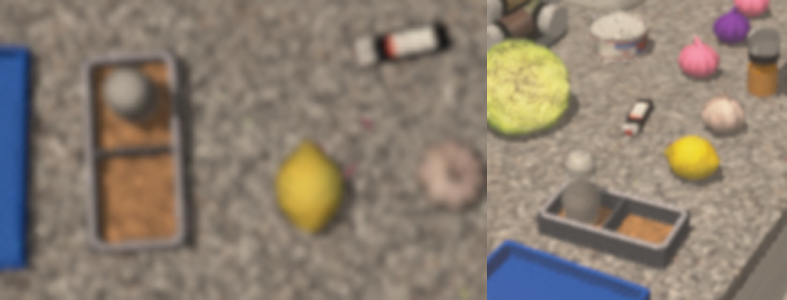

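The salt shaker stands in the far bay, at about (130,95) in the left crop. Next is the spice jar.

Request:
play_rows --rows '[[[0.02, 0, 0, 0, 0, 0], [0.05, 0, 0, 0, 0, 0], [0.075, 0, 0, 0, 0, 0], [0.095, 0, 0, 0, 0, 0], [0.103, 0, 0, 0, 0, 0], [0.107, 0, 0, 0, 0, 0], [0.107, 0, 0, 0, 0, 0], [0.107, 0, 0, 0, 0, 0]]]'

```text
clock: 12.5
ee_pos: [0.4454, -0.2569, 0.0574]
tcp_rot: [2.456, 1.569, -0.685]
contact_force: [0.8, 0.1, -0.1]
grip_width: 0.0941
```

Request:
play_rows --rows '[[[0, 0, 0, 0, 0, 0], [0, 0, 0, 0, 0, 0], [0, 0, 0, 0, 0, 0], [0, 0, 0, 0, 0, 0], [0, 0, 0, 0, 0, 0], [0, 0, 0, 0, 0, 0], [0, 0, 0, 0, 0, 0], [0, 0, 0, 0, 0, 0]]]' --fingers 1

```text
clock: 13.3
ee_pos: [0.4447, -0.2564, 0.0565]
tcp_rot: [0.949, 1.571, -2.193]
contact_force: [-0.0, 0.5, -0.1]
grip_width: 0.0408
```

Request:
play_rows --rows '[[[-0.01, 0, 0, 0, 0, 0], [-0.03, 0, 0, 0, 0, 0], [-0.055, 0, 0, 0, 0, 0], [-0.08, 0, 0, 0, 0, 0], [-0.1, 0, 0, 0, 0, 0], [-0.115, 0, 0, 0, 0, 0], [-0.122, 0, 0, 0, 0, 0], [-0.125, 0, 0, 0, 0, 0], [-0.125, 0, 0, 0, 0, 0], [-0.125, 0, 0, 0, 0, 0]]]'

```text
clock: 14.3
ee_pos: [0.4442, -0.2561, 0.1807]
tcp_rot: [-0.634, 1.569, 2.508]
contact_force: [0.0, -0.1, -0.5]
grip_width: 0.0405
```

Request:
play_rows --rows '[[[0, -0.01, 0, 0, 0, 0], [0, -0.03, 0.001, 0, 0, 0], [0, -0.06, 0.003, 0, 0, 0], [0, -0.09, 0.004, 0, 0, 0], [0, -0.12, 0.006, 0, 0, 0], [0, -0.15, 0.008, 0, 0, 0], [0, -0.18, 0.009, 0, 0, 0], [0, -0.21, 0.01, 0, 0, 0], [0, -0.24, 0.012, 0, 0, 0], [0, -0.27, 0.013, 0, 0, 0], [0, -0.3, 0.015, 0, 0, 0], [0, -0.325, 0.016, 0, 0, 0], [0, -0.342, 0.016, 0, 0, 0], [0, -0.351, 0.016, 0, 0, 0], [0, -0.354, 0.016, 0, 0, 0], [0, -0.354, 0.016, 0, 0, 0], [0, -0.354, 0.016, 0, 0, 0]]]'

```text
clock: 16.0
ee_pos: [0.4285, 0.0969, 0.1813]
tcp_rot: [1.132, 1.57, -2.01]
contact_force: [-0.1, -0.0, -1.6]
grip_width: 0.041
```

Request:
play_rows --rows '[[[0.015, 0, 0, 0, 0, 0], [0.04, 0, 0, 0, 0, 0], [0.065, 0, 0, 0, 0, 0], [0.085, 0, 0, 0, 0, 0], [0.1, 0, 0, 0, 0, 0], [0.109, 0, 0, 0, 0, 0], [0.114, 0, 0, 0, 0, 0], [0.117, 0, 0, 0, 0, 0], [0.119, 0, 0, 0, 0, 0], [0.12, 0, 0, 0, 0, 0], [0.12, 0, 0, 0, 0, 0]]]'

```text
clock: 17.1
ee_pos: [0.4288, 0.0975, 0.0618]
tcp_rot: [3.05, 1.57, -0.091]
contact_force: [0.5, 0.3, -1.5]
grip_width: 0.0408
```

Request:
play_rows --rows '[[[0.001, 0, 0, 0, 0, 0], [0.001, 0, 0, 0, 0, 0], [0.001, 0, 0, 0, 0, 0]]]'

```text
clock: 17.4
ee_pos: [0.4286, 0.0976, 0.0605]
tcp_rot: [2.813, 1.571, -0.328]
contact_force: [-0.4, 1.0, -0.5]
grip_width: 0.0409
```

Request:
play_rows --rows '[[[0, 0, 0, 0, 0, 0], [0, 0, 0, 0, 0, 0], [0, 0, 0, 0, 0, 0], [0, 0, 0, 0, 0, 0], [0, 0, 0, 0, 0, 0], [0, 0, 0, 0, 0, 0], [-0.01, 0, 0, 0, 0, 0], [-0.03, 0, 0, 0, 0, 0], [-0.055, 0, 0, 0, 0, 0], [-0.075, 0, 0, 0, 0, 0], [-0.088, 0, 0, 0, 0, 0], [-0.09, 0, 0, 0, 0, 0]]]' --fingers -1

```text
clock: 18.6
ee_pos: [0.43, 0.0977, 0.1527]
tcp_rot: [-3.096, 1.566, 0.046]
contact_force: [0.7, 0.8, -0.1]
grip_width: 0.0942
```

Request:
play_rows --rows '[[[0, 0.02, -0.001, 0, 0, 0], [0, 0.05, -0.003, 0, 0, 0], [0, 0.085, -0.006, 0, 0, 0], [0, 0.12, -0.008, 0, 0, 0], [0, 0.155, -0.01, 0, 0, 0], [0, 0.19, -0.013, 0, 0, 0], [0, 0.22, -0.015, 0, 0, 0], [0, 0.238, -0.016, 0, 0, 0], [0, 0.245, -0.016, 0, 0, 0], [0, 0.246, -0.016, 0, 0, 0], [0, 0.246, -0.016, 0, 0, 0]]]'

```text
clock: 19.7
ee_pos: [0.4442, -0.1477, 0.1502]
tcp_rot: [-0.853, 1.57, 2.289]
contact_force: [-0.0, 0.1, 0.0]
grip_width: 0.094
```

```bash
python3 - <<'E'
from h import *
t=eyes.snapshot("top")[...,::-1]; s=eyes.snapshot("side")[...,::-1]
S=telemetry.sense();print(S['ee_pos'],S['q'])
print(eyes.tip_of("salt_shaker_center","side")[:2],eyes.tip_of("spice_jar_4_center","side")[:2],proj("side",[.4286,.0976,.0465]))
t=t[200:280,240:370];s=s[160:290,270:400]
cv2.imwrite("pics/c3.png",np.hstack([cv2.resize(t,(487,300),interpolation=cv2.INTER_CUBIC),cv2.resize(s,(300,300),interpolation=cv2.INTER_CUBIC)]))
E
```

```text
[ 0.4443908  -0.1473687   0.15037879] [-4.69250625e-01  1.56210139e-01  1.81048214e+00  3.39515316e-04
  1.17542275e+00  1.09997162e+00]
[{'at': [310.6, 241.7], 'score': 0.73}] [] [[336.95916436 248.76725646]]
```

View pics/c3.png

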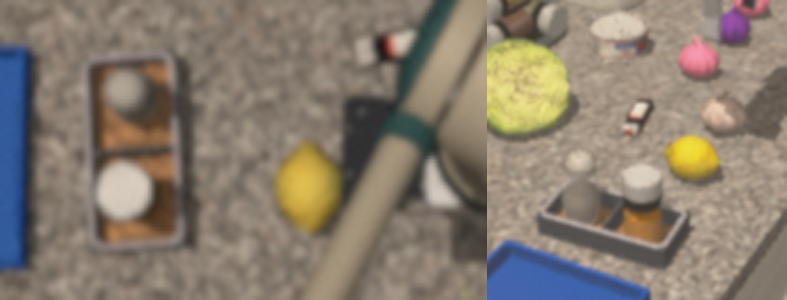

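Both jars stand in their bays. Next I go down on the garlic.

Request:
play_rows --rows '[[[0.02, 0, 0, 0, 0, 0], [0.05, 0, 0, 0, 0, 0], [0.08, 0, 0, 0, 0, 0], [0.105, 0, 0, 0, 0, 0], [0.125, 0, 0, 0, 0, 0], [0.137, 0, 0, 0, 0, 0], [0.142, 0, 0, 0, 0, 0], [0.142, 0, 0, 0, 0, 0], [0.142, 0, 0, 0, 0, 0]]]'

```text
clock: 20.8
ee_pos: [0.4452, -0.1485, 0.009]
tcp_rot: [2.623, 1.57, -0.517]
contact_force: [0.0, -0.6, 0.3]
grip_width: 0.094
```

Request:
play_rows --rows '[[[0, 0, 0, 0, 0, 0], [0, 0, 0, 0, 0, 0], [0, 0, 0, 0, 0, 0], [0, 0, 0, 0, 0, 0], [0, 0, 0, 0, 0, 0], [0, 0, 0, 0, 0, 0], [0, 0, 0, 0, 0, 0], [0, 0, 0, 0, 0, 0]]]' --fingers 1

```text
clock: 21.6
ee_pos: [0.4446, -0.1484, 0.0086]
tcp_rot: [-1.077, 1.571, 2.065]
contact_force: [-0.6, 0.3, 2.8]
grip_width: 0.0535
```

Request:
play_rows --rows '[[[-0.01, 0, 0, 0, 0, 0], [-0.03, 0, 0, 0, 0, 0], [-0.055, 0, 0, 0, 0, 0], [-0.08, 0, 0, 0, 0, 0], [-0.105, 0, 0, 0, 0, 0], [-0.125, 0, 0, 0, 0, 0], [-0.137, 0, 0, 0, 0, 0], [-0.14, 0, 0, 0, 0, 0], [-0.14, 0, 0, 0, 0, 0], [-0.14, 0, 0, 0, 0, 0]]]'

```text
clock: 22.6
ee_pos: [0.4441, -0.1482, 0.1479]
tcp_rot: [-0.359, 1.57, 2.783]
contact_force: [0.1, 0.9, -0.4]
grip_width: 0.0539
```

Request:
play_rows --rows '[[[0, -0.01, 0, 0, 0, 0], [0, -0.03, -0.003, 0, 0, 0], [0, -0.06, -0.006, 0, 0, 0], [0, -0.095, -0.01, 0, 0, 0], [0, -0.13, -0.014, 0, 0, 0], [0, -0.165, -0.018, 0, 0, 0], [0, -0.2, -0.021, 0, 0, 0], [0, -0.235, -0.025, 0, 0, 0], [0, -0.27, -0.028, 0, 0, 0], [0, -0.305, -0.032, 0, 0, 0], [0, -0.34, -0.035, 0, 0, 0], [0, -0.375, -0.039, 0, 0, 0], [0, -0.41, -0.042, 0, 0, 0], [0, -0.445, -0.046, 0, 0, 0], [0, -0.475, -0.049, 0, 0, 0], [0, -0.498, -0.052, 0, 0, 0], [0, -0.51, -0.053, 0, 0, 0], [0, -0.516, -0.053, 0, 0, 0], [0, -0.516, -0.053, 0, 0, 0], [0, -0.516, -0.053, 0, 0, 0]]]'

```text
clock: 24.6
ee_pos: [0.4971, 0.3666, 0.1483]
tcp_rot: [1.039, 1.57, -2.102]
contact_force: [0.1, 0.1, 0.2]
grip_width: 0.0535
```

Request:
play_rows --rows '[[[0.015, 0, 0, 0, 0, 0], [0.04, 0, 0, 0, 0, 0], [0.065, 0, 0, 0, 0, 0], [0.09, 0, 0, 0, 0, 0], [0.11, 0, 0, 0, 0, 0], [0.122, 0, 0, 0, 0, 0], [0.129, 0, 0, 0, 0, 0], [0.132, 0, 0, 0, 0, 0], [0.132, 0, 0, 0, 0, 0], [0.132, 0, 0, 0, 0, 0]]]'

```text
clock: 25.6
ee_pos: [0.4981, 0.3679, 0.0173]
tcp_rot: [-2.682, 1.569, 0.46]
contact_force: [0.4, -0.5, -0.4]
grip_width: 0.0537
```

Request:
play_rows --rows '[[[0.002, 0, 0, 0, 0, 0], [0.003, 0, 0, 0, 0, 0], [0.003, 0, 0, 0, 0, 0]]]'

```text
clock: 25.9
ee_pos: [0.4975, 0.3677, 0.0136]
tcp_rot: [-2.72, 1.57, 0.422]
contact_force: [-0.2, -0.9, -0.2]
grip_width: 0.0535
```

Request:
play_rows --rows '[[[0, 0, 0, 0, 0, 0], [0, 0, 0, 0, 0, 0], [0, 0, 0, 0, 0, 0], [0, 0, 0, 0, 0, 0], [0, 0, 0, 0, 0, 0], [-0.01, 0, 0, 0, 0, 0], [-0.03, 0, 0, 0, 0, 0], [-0.055, 0, 0, 0, 0, 0], [-0.08, 0, 0, 0, 0, 0], [-0.105, 0, 0, 0, 0, 0], [-0.125, 0, 0, 0, 0, 0], [-0.135, 0, 0, 0, 0, 0], [-0.135, 0, 0, 0, 0, 0]]]' --fingers -0.55

```text
clock: 27.2
ee_pos: [0.4983, 0.3681, 0.1504]
tcp_rot: [-2.655, 1.567, 0.487]
contact_force: [-0.2, -0.0, 0.6]
grip_width: 0.0727
```

Request:
play_rows --rows '[[[0, 0.015, 0.002, 0, 0, 0], [0, 0.045, 0.006, -0.5, 0, 0], [0, 0.08, 0.011, -1, 0, 0], [0, 0.12, 0.017, -1.5, 0, 0], [0, 0.16, 0.023, -2, 0, 0], [0, 0.2, 0.029, -2.5, 0, 0], [0, 0.24, 0.034, -3, 0, 0], [0, 0.28, 0.04, -3.5, 0, 0], [0, 0.32, 0.046, -4, 0, 0], [0, 0.355, 0.051, -4.4, 0, 0], [0, 0.38, 0.055, -4.4, 0, 0], [0, 0.397, 0.058, -4.4, 0, 0], [0, 0.405, 0.058, -4.4, 0, 0], [0, 0.405, 0.058, -4.4, 0, 0], [0, 0.405, 0.058, -4.4, 0, 0]]]' --fingers -1

```text
clock: 28.7
ee_pos: [0.4391, -0.037, 0.1479]
tcp_rot: [-0.617, 1.569, 2.601]
contact_force: [0.3, 0.0, -0.8]
grip_width: 0.0939
```

Request:
play_rows --rows '[[[0.02, 0, 0, 0, 0, 0], [0.05, 0, 0, 0, 0, 0], [0.08, 0, 0, 0, 0, 0], [0.105, 0, 0, 0, 0, 0], [0.125, 0, 0, 0, 0, 0], [0.136, 0, 0, 0, 0, 0], [0.14, 0, 0, 0, 0, 0], [0.14, 0, 0, 0, 0, 0], [0.14, 0, 0, 0, 0, 0]]]'

```text
clock: 29.6
ee_pos: [0.4401, -0.0371, 0.0089]
tcp_rot: [2.834, 1.57, -0.229]
contact_force: [0.4, -0.8, 0.5]
grip_width: 0.094
```

Request:
play_rows --rows '[[[0, 0, 0, 0, 0, 0], [0, 0, 0, 0, 0, 0], [0, 0, 0, 0, 0, 0], [0, 0, 0, 0, 0, 0], [0, 0, 0, 0, 0, 0], [0, 0, 0, 0, 0, 0], [0, 0, 0, 0, 0, 0], [0, 0, 0, 0, 0, 0]]]' --fingers 1

```text
clock: 30.4
ee_pos: [0.4396, -0.0375, 0.0085]
tcp_rot: [1.971, 1.571, -1.094]
contact_force: [-0.3, 0.4, 1.5]
grip_width: 0.0506
```

Request:
play_rows --rows '[[[-0.01, 0, 0, 0, 0, 0], [-0.03, 0, 0, 0, 0, 0], [-0.055, 0, 0, 0, 0, 0], [-0.08, 0, 0, 0, 0, 0], [-0.105, 0, 0, 0, 0, 0], [-0.125, 0, 0, 0, 0, 0], [-0.137, 0, 0, 0, 0, 0], [-0.14, 0, 0, 0, 0, 0], [-0.14, 0, 0, 0, 0, 0], [-0.14, 0, 0, 0, 0, 0]]]'

```text
clock: 31.4
ee_pos: [0.4389, -0.0373, 0.1478]
tcp_rot: [-0.284, 1.569, 2.934]
contact_force: [-0.5, -0.1, -1.5]
grip_width: 0.0503
```

Request:
play_rows --rows '[[[0, -0.01, 0, 0.5, 0, 0], [0, -0.03, 0, 1, 0, 0], [0, -0.06, 0, 1.5, 0, 0], [0, -0.095, 0, 2, 0, 0], [0, -0.13, -0.001, 2.5, 0, 0], [0, -0.165, -0.001, 3, 0, 0], [0, -0.2, -0.002, 3.5, 0, 0], [0, -0.235, -0.002, 4, 0, 0], [0, -0.27, -0.002, 4.4, 0, 0], [0, -0.305, -0.003, 4.4, 0, 0], [0, -0.34, -0.003, 4.4, 0, 0], [0, -0.37, -0.003, 4.4, 0, 0], [0, -0.39, -0.003, 4.4, 0, 0], [0, -0.402, -0.003, 4.4, 0, 0], [0, -0.406, -0.003, 4.4, 0, 0], [0, -0.406, -0.003, 4.4, 0, 0], [0, -0.406, -0.003, 4.4, 0, 0]]]'

```text
clock: 33.1
ee_pos: [0.4112, 0.3665, 0.1482]
tcp_rot: [1.118, 1.57, -2.024]
contact_force: [-0.1, 0.4, -0.5]
grip_width: 0.0507
```

Request:
play_rows --rows '[[[0.015, 0, 0, 0, 0, 0], [0.04, 0, 0, 0, 0, 0], [0.065, 0, 0, 0, 0, 0], [0.09, 0, 0, 0, 0, 0], [0.11, 0, 0, 0, 0, 0], [0.124, 0, 0, 0, 0, 0], [0.131, 0, 0, 0, 0, 0], [0.134, 0, 0, 0, 0, 0], [0.134, 0, 0, 0, 0, 0], [0.134, 0, 0, 0, 0, 0]]]'

```text
clock: 34.1
ee_pos: [0.4119, 0.3678, 0.0152]
tcp_rot: [-2.617, 1.569, 0.525]
contact_force: [0.3, 0.2, -1.2]
grip_width: 0.0503
```

Request:
play_rows --rows '[[[0, 0, 0, 0, 0, 0], [0, 0, 0, 0, 0, 0], [0, 0, 0, 0, 0, 0], [0, 0, 0, 0, 0, 0], [0, 0, 0, 0, 0, 0], [-0.01, 0, 0, 0, 0, 0], [-0.03, 0, 0, 0, 0, 0], [-0.055, 0, 0, 0, 0, 0], [-0.08, 0, 0, 0, 0, 0], [-0.105, 0, 0, 0, 0, 0], [-0.125, 0, 0, 0, 0, 0], [-0.135, 0, 0, 0, 0, 0], [-0.135, 0, 0, 0, 0, 0]]]' --fingers -0.5

```text
clock: 35.4
ee_pos: [0.4121, 0.3682, 0.1512]
tcp_rot: [-2.56, 1.567, 0.582]
contact_force: [0.5, 0.2, -0.4]
grip_width: 0.0703
```

Request:
play_rows --rows '[[[0, 0.01, -0.003, -5, 0, 0], [0, 0.03, -0.009, -11, 0, 0], [0, 0.06, -0.018, -17, 0, 0], [0, 0.09, -0.027, -23, 0, 0], [0, 0.12, -0.036, -29, 0, 0], [0, 0.15, -0.045, -35, 0, 0], [0, 0.18, -0.054, -41, 0, 0], [0, 0.21, -0.063, -47, 0, 0], [0, 0.24, -0.072, -53, 0, 0], [0, 0.27, -0.081, -59, 0, 0], [0, 0.3, -0.09, -65, 0, 0], [0, 0.33, -0.099, -71, 0, 0], [0, 0.36, -0.108, -77, 0, 0], [0, 0.39, -0.118, -83, 0, 0], [0, 0.42, -0.127, -89, 0, 0], [0, 0.445, -0.134, -95, 0, 0], [0, 0.463, -0.14, -100, 0, 0], [0, 0.472, -0.143, -103.4, 0, 0], [0, 0.476, -0.144, -103.4, 0, 0], [0, 0.476, -0.144, -103.4, 0, 0]]]' --fingers -0.3

```text
clock: 37.4
ee_pos: [0.5549, -0.1085, 0.1484]
tcp_rot: [-2.118, 1.569, 2.826]
contact_force: [0.1, 0.0, 0.2]
grip_width: 0.0612
```

```bash
python3 - <<'E'
from h import *
from scipy.spatial.transform import Rotation as Ro
s=eyes.snapshot("side")[...,::-1];t=eyes.snapshot("top")[...,::-1]
S=telemetry.sense();print(S['ee_pos'],S['q'],S['grip_width'],Ro.from_euler('xyz',S['tcp_rot']).as_matrix().round(3))
for n in ("lemon_center","garlic_center","lighter_center"): print(n,eyes.tip_of(n,"side")[:5],eyes.tip_of(n,"top")[:5])
print(proj("side",[[.412,.368,.031],[.4975,.368,.033],[.5545,-.108,.006]]))
s=s[140:350,200:400]
cv2.imwrite("pics/c4.png",np.hstack([cv2.resize(s,(571,600),interpolation=cv2.INTER_CUBIC)]))
E
```

```text
[ 0.55484949 -0.10769447  0.14887562] [-3.14988388e-01  2.99287640e-01  1.61662055e+00  2.70692698e-04
  1.22717748e+00 -5.48793566e-01] 0.06095133230675926 [[-0.001  0.973  0.232]
 [ 0.001  0.232 -0.973]
 [-1.    -0.001 -0.001]]
lemon_center [{'at': [276.9, 329.9], 'score': 0.85}] [{'at': [180.4, 255.4], 'score': 0.83}, {'at': [328.5, 163.7], 'score': 0.43}]
garlic_center [{'at': [247.2, 312.5], 'score': 0.84}, {'at': [363.1, 182.9], 'score': 0.71}, {'at': [384.0, 162.9], 'score': 0.59}] [{'at': [395.6, 216.7], 'score': 0.73}, {'at': [188.1, 225.8], 'score': 0.72}, {'at': [466.2, 213.4], 'score': 0.55}, {'at': [433.6, 220.5], 'score': 0.52}]
lighter_center [{'at': [336.3, 210.0], 'score': 0.53}] [{'at': [344.9, 211.7], 'score': 0.55}]
[[279.37136042 327.5065502 ]
 [246.69466229 311.86277792]
 [334.16410146 210.098726  ]]
```

View pics/c4.png

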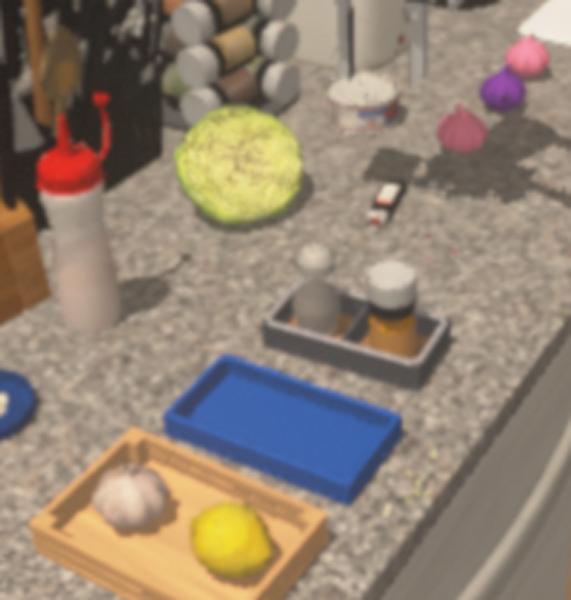

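Garlic (130,500) and lemon (230,540) are side by side in the crate, and the jars still stand. Next I descend to the lighter.

Request:
play_rows --rows '[[[0.02, 0, 0, 0, 0, 0], [0.05, 0, 0, 0, 0, 0], [0.08, 0, 0, 0, 0, 0], [0.105, 0, 0, 0, 0, 0], [0.123, 0, 0, 0, 0, 0], [0.134, 0, 0, 0, 0, 0], [0.14, 0, 0, 0, 0, 0], [0.143, 0, 0, 0, 0, 0], [0.144, 0, 0, 0, 0, 0], [0.144, 0, 0, 0, 0, 0]]]'

```text
clock: 38.8
ee_pos: [0.556, -0.1086, 0.0061]
tcp_rot: [0.969, 1.569, -0.367]
contact_force: [0.6, -0.2, -0.0]
grip_width: 0.0613
```

Request:
play_rows --rows '[[[0, 0, 0, 0, 0, 0], [0, 0, 0, 0, 0, 0], [0, 0, 0, 0, 0, 0], [0, 0, 0, 0, 0, 0], [0, 0, 0, 0, 0, 0], [0, 0, 0, 0, 0, 0], [0, 0, 0, 0, 0, 0], [0, 0, 0, 0, 0, 0]]]' --fingers 1

```text
clock: 39.6
ee_pos: [0.5554, -0.1084, 0.0055]
tcp_rot: [-0.783, 1.571, -2.12]
contact_force: [-0.6, -0.6, 1.0]
grip_width: 0.0225
```

Request:
play_rows --rows '[[[-0.01, 0, 0, 0, 0, 0], [-0.03, 0, 0, 0, 0, 0], [-0.055, 0, 0, 0, 0, 0], [-0.08, 0, 0, 0, 0, 0], [-0.105, 0, 0, 0, 0, 0], [-0.125, 0, 0, 0, 0, 0], [-0.135, 0, 0, 0, 0, 0], [-0.14, 0, 0, 0, 0, 0], [-0.14, 0, 0, 0, 0, 0]]]'

```text
clock: 40.5
ee_pos: [0.5555, -0.1083, 0.1457]
tcp_rot: [0.875, 1.57, -0.462]
contact_force: [0.1, -0.0, -0.4]
grip_width: 0.0226
```

Request:
play_rows --rows '[[[0, -0.001, -0.01, 5, 0, 0], [0, -0.002, -0.03, 11, 0, 0], [0, -0.003, -0.055, 17, 0, 0], [0, -0.004, -0.08, 23, 0, 0], [0, -0.005, -0.105, 29, 0, 0], [0, -0.006, -0.13, 35, 0, 0], [0, -0.008, -0.155, 41, 0, 0], [0, -0.009, -0.18, 47, 0, 0], [0, -0.01, -0.205, 53, 0, 0], [0, -0.011, -0.23, 59, 0, 0], [0, -0.013, -0.255, 65, 0, 0], [0, -0.014, -0.28, 71, 0, 0], [0, -0.015, -0.305, 77, 0, 0], [0, -0.016, -0.325, 83, 0, 0], [0, -0.017, -0.34, 89, 0, 0], [0, -0.018, -0.349, 95, 0, 0], [0, -0.018, -0.353, 100, 0, 0], [0, -0.018, -0.353, 102, 0, 0], [0, -0.018, -0.353, 102, 0, 0], [0, -0.018, -0.353, 102, 0, 0]]]'

```text
clock: 42.5
ee_pos: [0.4554, 0.2306, 0.1445]
tcp_rot: [0.366, 1.569, -2.75]
contact_force: [-0.3, -0.0, 0.3]
grip_width: 0.0224
```

```bash
python3 - <<'E'
from h import *
s=eyes.snapshot("side")[...,::-1]
S=telemetry.sense();print(S['ee_pos'],S['q'],S['grip_width'])
print(proj("side",[[.456,.231,.15]]))
s=s[200:330,230:390]
cv2.imwrite("pics/c5.png",cv2.resize(s,None,fx=4,fy=4,interpolation=cv2.INTER_CUBIC))
E
```

```text
[0.4556311  0.23054532 0.1447291 ] [ 3.32212539e-01  2.23912500e-01  1.73621483e+00 -1.59451832e-04
  1.18293868e+00  1.87772665e+00] 0.022417144490085934
[[295.36411974 239.88758669]]
```

View pics/c5.png

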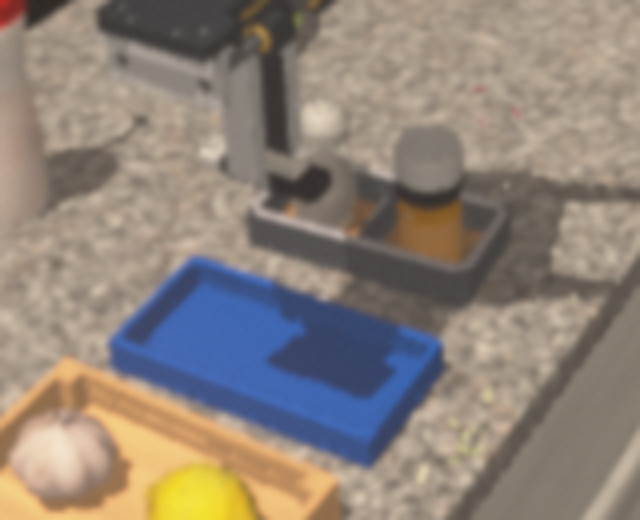

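The lighter hangs level in the jaws (205,150 to 325,185), along the tray's length. I lower it and release it.

Request:
play_rows --rows '[[[0.015, 0, 0, 0, 0, 0], [0.04, 0, 0, 0, 0, 0], [0.065, 0, 0, 0, 0, 0], [0.09, 0, 0, 0, 0, 0], [0.11, 0, 0, 0, 0, 0], [0.122, 0, 0, 0, 0, 0], [0.129, 0, 0, 0, 0, 0], [0.132, 0, 0, 0, 0, 0], [0.134, 0, 0, 0, 0, 0], [0.134, 0, 0, 0, 0, 0]]]'

```text
clock: 43.55
ee_pos: [0.4565, 0.231, 0.0119]
tcp_rot: [-2.903, 1.57, 0.263]
contact_force: [0.6, 0.2, -0.2]
grip_width: 0.0227
```

Request:
play_rows --rows '[[[0, 0, 0, 0, 0, 0], [0, 0, 0, 0, 0, 0], [0, 0, 0, 0, 0, 0], [0, 0, 0, 0, 0, 0], [0, 0, 0, 0, 0, 0], [-0.01, 0, 0, 0, 0, 0], [-0.03, 0, 0, 0, 0, 0], [-0.055, 0, 0, 0, 0, 0], [-0.08, 0, 0, 0, 0, 0], [-0.105, 0, 0, 0, 0, 0], [-0.13, 0, 0, 0, 0, 0], [-0.145, 0, 0, 0, 0, 0], [-0.15, 0, 0, 0, 0, 0], [-0.15, 0, 0.04, 0, 0, 0], [-0.15, 0, 0.08, 0, 0, 0], [-0.15, 0, 0.11, 0, 0, 0], [-0.15, 0, 0.12, 0, 0, 0], [-0.15, 0, 0.12, 0, 0, 0]]]' --fingers 0.1

```text
clock: 45.35
ee_pos: [0.3352, 0.2278, 0.1615]
tcp_rot: [2.902, 1.57, -0.214]
contact_force: [0.2, -0.4, -0.1]
grip_width: 0.0422
```

```bash
python3 - <<'E'
from h import *
t=eyes.snapshot("top")[...,::-1];s=eyes.snapshot("side")[...,::-1]
S=telemetry.sense();print(S['clock'],S['ee_pos'],S['contact_force'])
for n,z in (("lemon_center",.0305),("garlic_center",.033),("lighter_center",.01),("tuna_tin_mid",.02),("lettuce_half_mid",.047),("salt_shaker_center",.049),("spice_jar_4_center",.0465)):
  for c in C:
    print(n,c,[(round(d['score'],2),onz(c,d['at'],z)[0][:2].round(3)) for d in eyes.tip_of(n,c)[:3]])
cv2.imwrite("pics/c6.png",np.hstack([cv2.resize(t[190:290,150:340],(456,240),interpolation=cv2.INTER_CUBIC),cv2.resize(s[210:350,200:390],(326,240),interpolation=cv2.INTER_CUBIC)]))
E
```

```text
45.45 [0.33764633 0.22819199 0.16170758] [-0.36089551  0.55926068  0.53776921]
lemon_center side [(0.7, array([0.412, 0.37 ]))]
lemon_center top [(0.73, array([0.415, 0.366]))]
garlic_center side [(0.68, array([ 0.546, -0.421])), (0.66, array([0.502, 0.364])), (0.44, array([ 0.549, -0.362]))]
garlic_center top [(0.62, array([0.502, 0.364])), (0.54, array([ 0.53 , -0.363])), (0.51, array([ 0.539, -0.242]))]
lighter_center side [(0.56, array([0.459, 0.223])), (0.43, array([0.517, 0.352]))]
lighter_center top [(0.58, array([0.465, 0.242]))]
tuna_tin_mid side [(0.45, array([ 0.68 , -0.249]))]
tuna_tin_mid top [(0.81, array([ 0.669, -0.266])), (0.5, array([0.508, 0.108])), (0.3, array([0.409, 0.378]))]
lettuce_half_mid side [(0.83, array([ 0.673, -0.03 ]))]
lettuce_half_mid top [(0.97, array([ 0.695, -0.044]))]
salt_shaker_center side [(0.95, array([0.503, 0.108]))]
salt_shaker_center top [(0.5, array([0.506, 0.11 ])), (0.21, array([0.442, 0.348]))]
spice_jar_4_center side [(0.8, array([0.42 , 0.109]))]
spice_jar_4_center top [(0.65, array([0.432, 0.093]))]
```

View pics/c6.png

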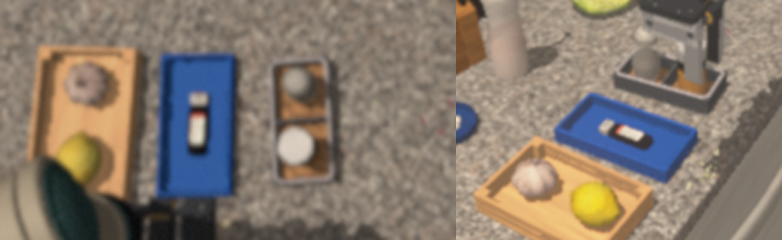

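The last picture shows all five placed: garlic and lemon in the crate, the lighter flat in the tray, both jars upright in the caddy. The arm is clear and at rest.

```bash
python3 -c "
from rig import job,telemetry
print(job.close_job()); print(telemetry.sense()['clock'])"
```

```text
the job is handed in; nothing more can be done
None
the job is handed in; nothing more can be done
```

All five things are sorted and the job was handed in at about 45 s of the 136 s allowed; handing in gives no verdict.

- **Caddy:** the salt shaker stands in the far bay and the spice jar in the near bay. In the last pictures both look upright. I did not measure their tilt.
- **Crate:** the garlic is in the far half and the lemon in the near half. Both cameras placed each of them within about 5 mm of where I aimed.
- **Blue tray:** the lighter lies flat along the tray's length.
- **Left alone:** the pink and purple look-alikes, the lettuce and the tin were not handled. The networks found the lettuce and tin within about 18 mm of the first look, and that side-camera tin reading had a low score. The other readings agreed to about 8 mm.
- **Arm:** it was raised clear (fingertips about 160 mm up), open and touching nothing. The force readings were close to zero.

Two checks disagreed. The salt shaker gripped at 37 mm instead of the stated 44 mm, but it lifted and stood straight. At the end the two cameras put the spice jar and the lighter about 20 mm apart. In the pictures both were clearly inside their bay and tray, so I took this as detector error.

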